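# Pin the grinder's tool-rest arm

## Robot

A 6-joint arm with a two-finger parallel gripper is mounted at the origin on the work surface. World frame = base frame: x ahead of the robot, y to its left, z up, the work surface at z = 0. Lengths are in m, angles in rad, forces in N, time in s.
With the tool pointing down it reaches from about 0.25 to 0.85 m from the base axis. Payload 12.5 kg.
Tool frame: the origin (TCP) lies midway between the tips of the shut fingers; the grasp point (between the pads) lies behind it (grasp_offset is the z of the grasp point in the tool frame, in m); z points along the fingers, y is the line along which they close (so a half turn about z gives the same grasp; the last joint's range is limited). The gripper opens to 93 mm and grips with 3 to 60 N. Pads are 15 mm wide; open, the fingers measure 128 mm over their backs; the gripper's body (75 mm by 188 mm) begins 65 mm behind the grasp point.
Start: joints at [1.072, 0.351, 1.652, -0, 1.139, -0.085], TCP at [0.221, 0.504, 0.219] pointing down, gripper open.
Joint ranges: [-2.75, 2.75], [-0.79, 2.1], [0.01, 2.65], [-1.57, 4.71], [0.07, 3.14], [-2.87, 2.87]. Speed limits (rad/s): [2.22, 2.22, 2.79, 3.14, 3.14, 3.14].

## Interface

Orientations are given as [roll, pitch, yaw] about the fixed x, y, z axes, in that order (R = Rz(yaw) Ry(pitch) Rx(roll)).
In Python, from plant import get_state, get_image, calibration, hand_in, grasp_offset gives the robot as it stands.
- The arm moves only by the shell command python3 -m inch 'ROWS'. ROWS is text: rows parted by semicolons, each of 7 numbers parted by spaces: the shift along the world's x, y, z scaled (see below), then the turn, a rotation vector about the world's x, y, z scaled (see below), then the closure, from 0 (fully open) to 1 (shut). In form: dx dy dz ax ay az grip; .... A call has 1 to 20 rows; each row shifts and turns the commanded pose from where the row before left it; what a row does not reach is not made up. The controller multiplies each number of a shift by 0.2 m and each number of a turn by 180 degrees. A row lasts 1/10 s, in which the tool goes at most 50 mm and 8.59 degrees, less where a joint would pass 70% of its speed; a pose out of reach is approached as far as the arm can. A call with a number of a shift or a turn outside -1 to 1 is refused whole. A call with a gripper value outside its range is refused whole. The fingers move at their own pace and stop on an object; the grip force is fixed at half the most. Time passes only in rows, so rows that do not move let the fingers close. It gives the time, the measured TCP pose, the force, the opening and the grip force at its end, in the units of the state.
- get_state(): the state, without advancing time (a new reading comes with each control period).
- get_image(name): name is "scene" or "side" or "wrist"; returns (picture, depth): 480x640x3 uint8, red, green, blue; 480x640 float32, m along the optical axis (not along the pixel's ray), 0 where there is no reading.
- calibration(name): a dict with "mtx" (3x3 intrinsics, pixels), "world_from_camera" (4x4, takes a point from camera to world coordinates). Camera axes: x right, y down, z forward; pixel columns grow to the right and rows downward; lengths in m; the calibration is good to about 2 mm. The wrist camera is an equidistant fisheye: a pixel r from the principal point sees the ray r / f radians off the axis. A picture is of the moment at which its call begins: read the wrist's pose just before it. calibration takes no time and is no camera call; for the wrist camera it gives the pose at the moment of the call.
- hand_in(): hands the job in; it is judged then, once.
The state is a dict: "time_s": time; "q": joint angles; "joint_velocities": joint speeds; "effort": joint torques, N m; "ee_pos": TCP position; "tool_rot": TCP orientation; "force": force on the tool from outside, world axes, zero at the start; "ft_torque": the same for the moment, N m; "finger_gap": opening from 0.0 (shut) to 1.0 (fully open); "grasp_force": force on a finger pad.
Only numpy, scipy, OpenCV 4.12 (cv2) and the standard library are available. Lean on these libraries where they do the work, as an engineer would, in place of code of your own. Each camera call takes 0.05 s, during which the arm holds its last target. There are 200 camera calls.

## Task

The wet grinder's steel tool-rest arm is in its forked bracket, but nothing locks it there. Take the T-handled lock pin from the rack, put it down through the hole in the bracket and arm until its collar sits flat on the bracket, and let go. Leave the knob-headed pin and the ring-headed pin in the rack.

Things in the scene. Friction and masses are not known exactly. Their poses are not given: they have to be found in the camera images.
- t_pin_grip (a point): T-handled steel lock pin hanging upright by its collar in a rack hole (rack top 90 mm above bench; 3 holes 95 mm apart, order varies). Point: centre of the T's cross-bar, 60 mm long (y), 14 wide (x), 16 high (z up). Collar 56 mm wide, 6 thick, its underside 36 mm below the point; 16 mm shank with tapered foot, tip 102 mm below the point. Loose in the rack: lift straight up over 66 mm. 0.25 kg.
- bracket_hole (a point): Mouth centre of the vertical hole in the blue fixed bracket, top face, 118 mm above bench; z up. Hole 28 mm, countersunk to 40 mm; runs open through upper cheek (84 mm square), eye of the steel rest arm and lower cheek, 52 mm in all, already lined up. Pin home: cross-bar centre 36 mm above. Arm leaves to -y; its bar and the stone (215 mm high) rise over 180 mm away; nothing nearer is higher.
- knob_pin_grip (a point): Bystander pin, too short: shank 16 mm thick, 32 mm long, round black knob 38 mm across as its head. It hangs upright by its collar in another hole of the same rack. Point: centre of the knob, 32 mm above the rack's top.
- ring_pin_grip (a point): Bystander pin, too thin: steel, shank 10 mm thick, 60 mm long, an upright wire ring 45 mm across as its head. It hangs upright by its collar in another hole of the same rack. Point: centre of the ring, 30 mm above the rack's top.
Not all that is in view belongs to the job. What is shaped like the part that bears t_pin_grip but green is not meant.

How it is judged:
At the end, for the whole second after the job is handed in: The T-handled pin stands in the bracket hole, upright within 10 degrees, its cross-bar centre within 15 mm of the hole's axis and 28 to 44 mm above the mouth (36 mm when the collar is flat on the bracket), released; the knob-headed and ring-headed pins are within 30 mm of where they started (horizontal distance between t_pin_grip and bracket_hole below 0.015 m and z of t_pin_grip in the frame of bracket_hole between 0.028 and 0.044 m and angle between t_pin_grip's own z axis and vertical below 0.175 rad and distance of each of knob_pin_grip, ring_pin_grip from where it was at the start of the episode below 0.03 m); the robot touches nothing.
It fails at once if the knob-headed or ring-headed pin is moved more than 30 mm (not (distance of knob_pin_grip from where it was at the start of the episode below 0.03 m) or not (distance of ring_pin_grip from where it was at the start of the episode below 0.03 m)).
It also fails if it takes over 40 s, if anything falls off the work surface, if the arm or the gripper's body presses on something with over 40 N, if the wrist force passes 120 N, or if a joint passes its speed limit or range.

## Working session

There is one attempt and no reset: what is moved stays moved. The work goes in short steps, Python scripts to look and compute and a shell command to move; the robot and the scene stay as the last step left them, time stands still between calls to the robot, and variables do not carry over. Pictures are saved under pics/ and viewed, at most 10 in all, crops included, and the job is handed in when it is done.

```bash
mkdir -p pics
cat > h.py <<'E'
import numpy as np, cv2
from plant import *
def snap(n,f):
    c=calibration(n); p,d=get_image(n); np.savez(f'pics/{f}.npz',p=p,d=d,K=c['mtx'],T=c['world_from_camera'])
    cv2.imwrite(f'pics/{f}.png',p[:,:,::-1]); return p,d
def load(f): return np.load(f'pics/{f}.npz')
def w(f,u,v,z=None,fish=False):
    a=load(f);K,T=a['K'],a['T']
    x,y=(u-K[0,2])/K[0,0],(v-K[1,2])/K[1,1]
    if fish:
        r=np.hypot(x,y); s=np.tan(r)/r if r>1e-9 else 1; x,y=x*s,y*s
    ray=T[:3,:3]@np.array([x,y,1])
    if z is None:
        s=a['d'][int(v),int(u)]
    else: s=(z-T[2,3])/ray[2]
    return T[:3,3]+ray*s
def crop(f,o,u0,v0,u1,v1,s):
    cv2.imwrite(f'pics/{o}.png',cv2.resize(load(f)['p'][v0:v1,u0:u1,::-1],None,fx=s,fy=s,interpolation=cv2.INTER_CUBIC))
E
python3 - <<'E'
from h import *
snap('scene','s1');snap('side','d1')
print(get_state(),grasp_offset)
E
```

```text
{'time_s': 0.1, 'q': array([ 1.07238974e+00,  3.51176259e-01,  1.65233046e+00,  5.10113350e-06,
        1.13912261e+00, -8.45974486e-02]), 'joint_velocities': array([-2.29463421e-03, -1.01363199e-03, -9.35442100e-04, -3.49639865e-04,
       -1.77200985e-03, -5.18278944e-05]), 'effort': array([-3.42501944e-04, -4.98027849e+01, -2.85705221e+01,  7.00023863e-02,
        2.39067769e-02, -1.01584492e-04]), 'ee_pos': array([0.22098384, 0.50332225, 0.21816987]), 'tool_rot': array([-3.14056008e+00, -9.22099156e-05,  2.72778133e+00]), 'force': array([-0.2028781 ,  0.87859094, -0.43178867]), 'ft_torque': array([0.00700322, 0.04599305, 0.00052238]), 'grasp_force': 0.0, 'finger_gap': 0.9970399774247436} -0.0188
```

View pics/s1.png

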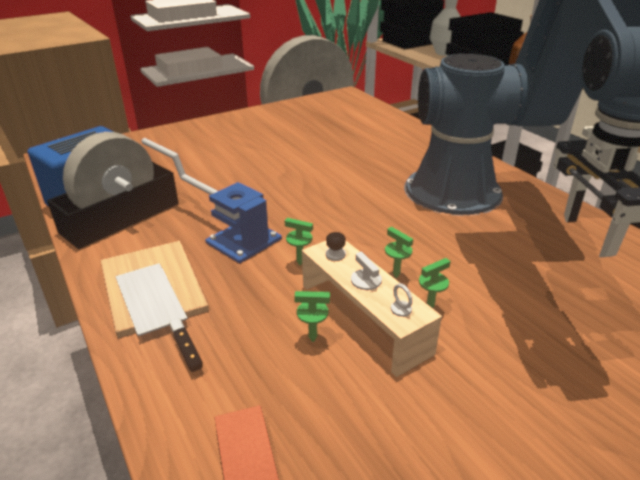

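View pics/d1.png

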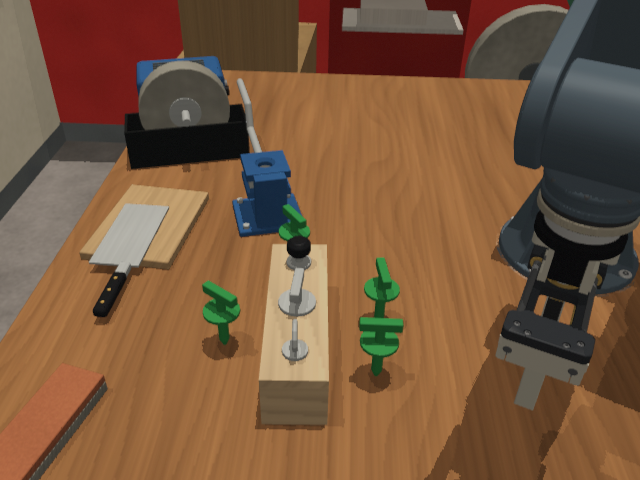

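The only steel T-handled pin is the one in the middle rack hole, at scene (366,270) and side (297,285). The knob pin is at side (298,246) and the ring pin at side (295,335). The four green T's at side (294,222), (220,303), (381,280) and (380,335) are decoys standing on the bench. The bracket hole is at side (265,163) and scene (238,192). I'll confirm with one enlarged crop.

Run:
```python
from h import *
a=load('d1')['p']; 
i=np.hstack([cv2.resize(a[225:375,245:345,::-1],None,fx=4,fy=4,interpolation=2),cv2.resize(a[140:240,225:315,::-1],(400,600*400//540*0+444),interpolation=2)[:444] if 0 else cv2.resize(a[135:285,225:325,::-1],None,fx=4,fy=4,interpolation=2)])
cv2.imwrite('pics/c1.png',i)
```

```text
(no output)
```

View pics/c1.png

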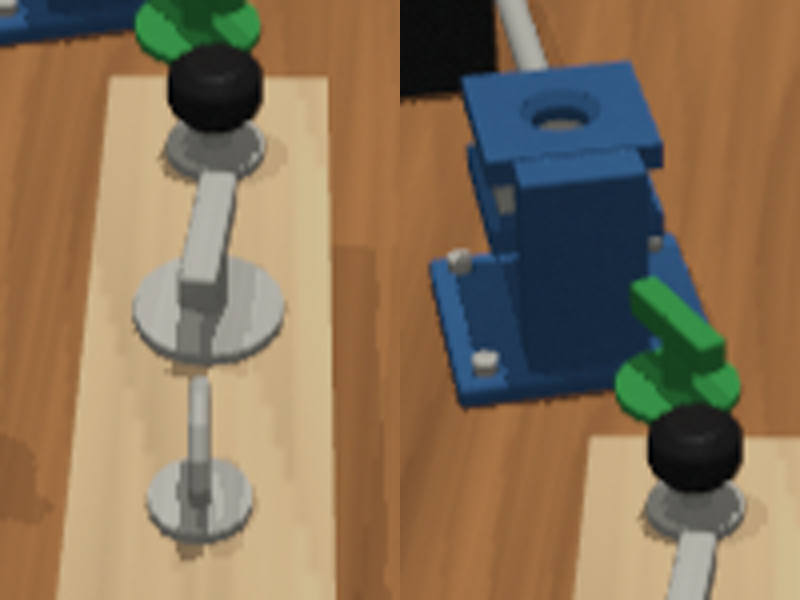

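The crop shows the steel T at side (297.2,281.5), measured at the top of its bar, between the knob pin and the ring pin. The bracket hole mouth is at about (265,162.5).

Run:
```python
from h import *
np.set_printoptions(precision=4,suppress=True)
f=lambda x,y:(245+x/4,225+y/4)
print('T top side',w('d1',297.2,281.5,.134), 'scene', w('s1',367,266,.134), 'depth',w('d1',297,282))
n=[w('d1',*f(*p),.134) for p in((182,275),(218,278),(200,175),(236,175))]
print(n); v=(n[2]+n[3]-n[0]-n[1])/2; print('bar dir',v,np.degrees(np.arctan2(v[1],v[0])))
print('knob',w('d1',298.7,247,.122),'ring',w('d1',294.7,333,.12))
print('hole',w('d1',265,162.3,.118),w('s1',238,192,.118))
r=[w('d1',*f(*p),.118) for p in((400-80+0,0),)]
g=lambda x,y:(225+(x-400)/4,135+y/4)
q=[w('d1',*g(*p),.118) for p in((462,80),(632,65),(660,148),(490,166))];print('plate',q,np.mean(q,0))
q=[w('d1',*f(*p),.09) for p in((110,77),(328,77))];print('rack far edge',q)
for p in((294,216),(220,294),(381,272),(380,325)): print('green',w('d1',*p))
```

```text
T top side [0.4855 0.2809 0.134 ] scene [0.4928 0.2923 0.134 ] depth [0.4855 0.2837 0.1354]
[array([0.4927, 0.3077, 0.134 ]), array([0.48  , 0.3084, 0.134 ]), array([0.491 , 0.2525, 0.134 ]), array([0.4779, 0.2516, 0.134 ])]
bar dir [-0.0019 -0.056   0.    ] -91.9197725869902
knob [0.4911 0.184  0.122 ] ring [0.4817 0.3693 0.12  ]
hole [ 0.5776 -0.085   0.118 ] [ 0.5664 -0.093   0.118 ]
plate [array([ 0.629, -0.11 ,  0.118]), array([ 0.5475, -0.1319,  0.118 ]), array([ 0.5263, -0.0522,  0.118 ]), array([ 0.6033, -0.0296,  0.118 ])] [ 0.5765 -0.0809  0.118 ]
rack far edge [array([0.5385, 0.1377, 0.09  ]), array([0.4483, 0.1309, 0.09  ])]
green [0.5074 0.0816 0.1101]
green [0.5967 0.2895 0.1107]
green [0.3629 0.2221 0.1105]
green [0.3673 0.3346 0.1087]
```

The measurements agree: the T centre is about (0.485, 0.281), midway between the knob and ring pins, and the bracket hole is about (0.577, -0.083). Next I move to hover above the T with the fingers closing along x.

```bash
python3 -m inch '0.132 -0.111 0.01 0 0 -0.0368 0;0.132 -0.111 0.01 0 0 -0.0368 0;0.132 -0.111 0 0 0 -0.0368 0;0.132 -0.111 0 0 0 -0.0368 0;0.132 -0.111 0 0 0 -0.0368 0;0.132 -0.111 0 0 0 -0.0368 0;0.132 -0.111 0 0 0 -0.0368 0;0.132 -0.111 0 0 0 -0.0368 0;0.132 -0.111 0 0 0 -0.0368 0;0.132 -0.111 0 0 0 -0.0368 0;0 0 0 0 0 0 0;0 0 0 0 0 0 0;0 0 0 0 0 0 0'
python3 - <<'E'
from h import *
snap('wrist','w1');print(get_state()['ee_pos'],get_state()['tool_rot']);print(load('w1')['K'])
E
```

```text
time_s: 1.4
ee_pos: [0.4844, 0.2821, 0.2225]
tool_rot: [-3.141, 0.0, 1.574]
force: [-0.4, -0.0, -0.2]
finger_gap: 1.002
grasp_force: 0.0
[0.4843383  0.28224755 0.22255148] [-3.14120312e+00  4.26185270e-05  1.57375303e+00]
[[371.64829954   0.         319.4241569 ]
 [  0.         371.64829954 240.57295101]
 [  0.           0.           1.        ]]
```

View pics/w1.png

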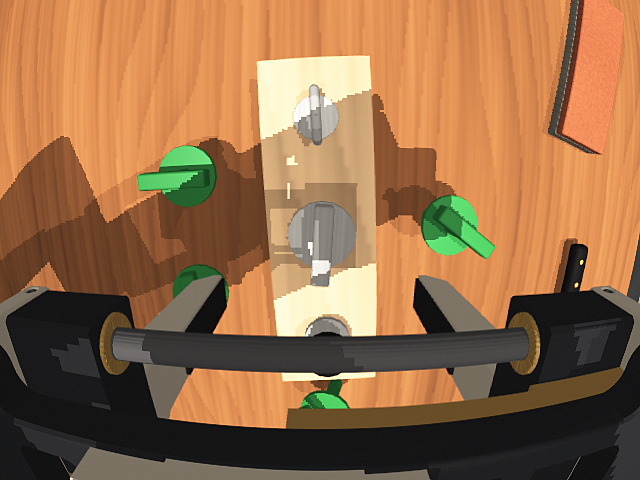

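The wrist view shows the bar of the T running from about (325,204) to (320,277), with the collar centred at (322,235). It lies nearly along y.

```bash
python3 - <<'E'
from h import *
np.set_printoptions(precision=4,suppress=True)
print(load('w1')['T'])
for p in((325,206),(323,235),(320,265),(320,280)): print(p,w('w1',*p,.134,True),w('w1',*p,None,True))
print('collar',w('w1',321.5,235,.096,True),w('w1',288,235,.096,True),w('w1',355,235,.096,True),w('w1',321,268,.096,True),w('w1',321,201,.096,True))
E
python3 -c "
import sys;sys.path.insert(0,'.')
from h import *
crop('w1','c2',260,180,390,310,4.5)"
```

```text
[[ 1.      0.002   0.0018  0.4848]
 [ 0.0024 -0.9676 -0.2525  0.3523]
 [ 0.0013  0.2525 -0.9676  0.3875]
 [ 0.      0.      0.      1.    ]]
(325, 206) [0.4891 0.3109 0.134 ] [0.4891 0.3103 0.1309]
(323, 235) [0.4878 0.2902 0.134 ] [0.4878 0.2899 0.1328]
(320, 265) [0.4858 0.268  0.134 ] [0.4858 0.2676 0.1326]
(320, 280) [0.4858 0.2565 0.134 ] [0.4858 0.256  0.1327]
collar [0.487  0.2809 0.096 ] [0.4599 0.2809 0.096 ] [0.5142 0.281  0.096 ] [0.4867 0.2528 0.096 ] [0.4865 0.3086 0.096 ]
```

View pics/c2.png

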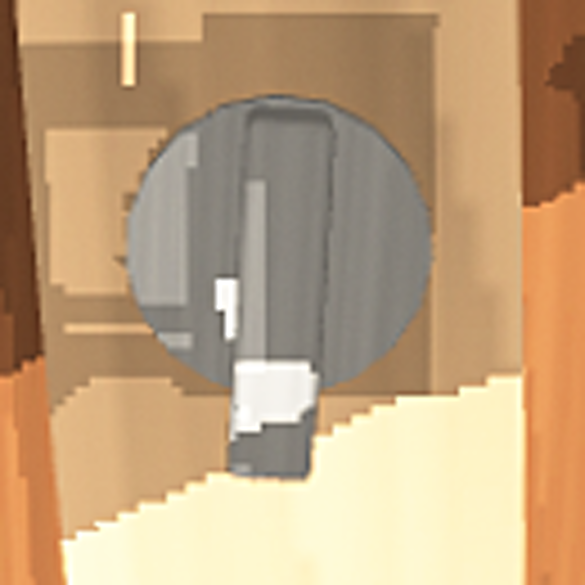

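The bar centre is (0.487, 0.2815), yawed about -3°. I'll align to it, descend and grip.

```bash
python3 -m inch '0.0135 -0.004 -0.077 0 0 -0.016 0;0 0 -0.1 0 0 0 0;0 0 -0.1 0 0 0 0;0 0 -0.1 0 0 0 0;0 0 -0.1 0 0 0 0;0 0 -0.05 0 0 0 0;0 0 -0.05 0 0 0 0;0 0 0 0 0 0 0;0 0 0 0 0 0 0;0 0 0 0 0 0 1;0 0 0 0 0 0 1;0 0 0 0 0 0 1;0 0 0 0 0 0 1;0 0 0 0 0 0 1;0 0 0 0 0 0 1;0 0 0 0 0 0 1;0 0 0 0 0 0 1'
```

```text
time_s: 3.15
ee_pos: [0.4878, 0.2808, 0.1072]
tool_rot: [-3.142, 0.0, 1.521]
force: [0.2, -0.3, 0.6]
finger_gap: 0.361
grasp_force: 0.0
```

Fingers are still closing, so I'll wait a little longer.

```bash
python3 -m inch '0 0 0 0 0 0 1;0 0 0 0 0 0 1;0 0 0 0 0 0 1;0 0 0 0 0 0 1;0 0 0 0 0 0 1;0 0 0 0 0 0 1;0 0 0 0 0 0 1'
```

```text
time_s: 3.85
ee_pos: [0.4877, 0.2808, 0.1072]
tool_rot: [-3.141, 0.0, 1.521]
force: [-1.0, 0.6, 0.6]
finger_gap: 0.148
grasp_force: 30.0
```

Gripped at a 13.8 mm opening with 30 N. Now lift 150 mm straight up, then carry it over to the bracket.

```bash
python3 -m inch '0 0 0.05 0 0 0 1;0 0 0.1 0 0 0 1;0 0 0.1 0 0 0 1;0 0 0.1 0 0 0 1;0 0 0.1 0 0 0 1;0 0 0.1 0 0 0 1;0 0 0.1 0 0 0 1;0 0 0.1 0 0 0 1;0 0 0 0 0 0 1;0 0 0 0 0 0 1' ; python3 -m inch '0.02 -0.07 0 0 0 0 1;0.037 -0.15 0 0 0 0 1;0.037 -0.15 0 0 0 0 1;0.037 -0.15 0 0 0 0 1;0.037 -0.15 0 0 0 0 1;0.037 -0.15 0 0 0 0 1;0.037 -0.15 0 0 0 0 1;0.037 -0.15 0 0 0 0 1;0.037 -0.15 0 0 0 0 1;0.037 -0.15 0 0 0 0 1;0.037 -0.15 0 0 0 0 1;0.037 -0.15 0 0 0 0 1;0.02 -0.08 0 0 0 0 1;0 0 0 0 0 0 1;0 0 0 0 0 0 1;0 0 0 0 0 0 1'
python3 - <<'E'
from h import *
snap('scene','s2');snap('side','d2');snap('wrist','w2')
i=np.hstack([cv2.resize(load('d2')['p'][80:230,215:315,::-1],None,fx=4,fy=4,interpolation=2),cv2.resize(load('s2')['p'][80:230,190:290,::-1],None,fx=4,fy=4,interpolation=2)])
cv2.imwrite('pics/c3.png',i)
E
```

```text
time_s: 4.85
ee_pos: [0.4877, 0.2807, 0.257]
tool_rot: [3.141, -0.0, 1.521]
force: [-0.3, -0.8, -2.9]
finger_gap: 0.148
grasp_force: 30.0
time_s: 6.45
ee_pos: [0.5769, -0.0782, 0.257]
tool_rot: [-3.141, -0.0, 1.522]
force: [0.1, 0.9, -2.0]
finger_gap: 0.148
grasp_force: 30.0
```

View pics/c3.png

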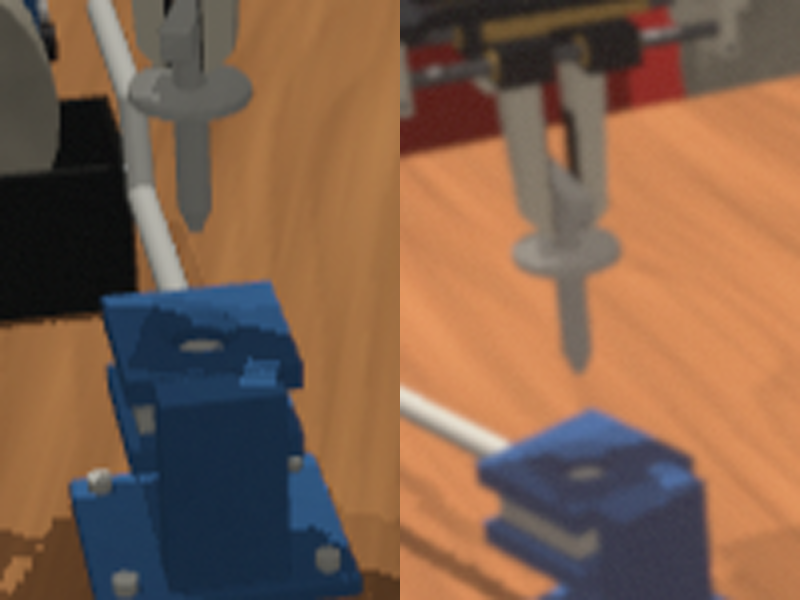

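View pics/w2.png

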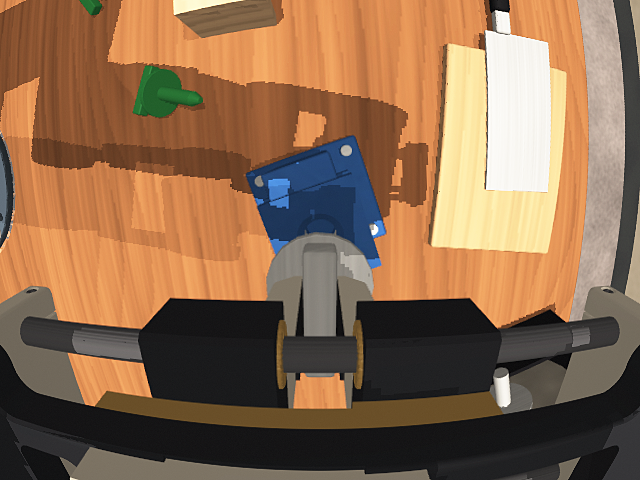

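The side crop shows the pin tip at (195,228), collar centre at (190,92) and visible hole floor at (202,346). In the scene crop the tip is at (579-400,372) and the hole at about (585-400,474). Comparing pin and hole within the same camera cancels the calibration bias.

Run:
```python
from h import *
np.set_printoptions(precision=4,suppress=True)
def pr(f,P):
    a=load(f);T=np.linalg.inv(a['T']);c=T[:3,:3]@P+T[:3,3];q=a['K']@c;return q[:2]/q[2]
s=get_state()['ee_pos'];print(s)
tz=s[2]+.0188-.102; cz=s[2]+.0188-.033
for f,o,tip,col in(('d2',(215,80),(195,229),(190,92)),('s2',(190,80),(179,373),(167,250))):
    t=np.array(o)+np.array(tip)/4;c=np.array(o)+np.array(col)/4
    print(f,'tip meas/pred',t,pr(f,np.r_[s[:2],tz]),'collar',c,pr(f,np.r_[s[:2],cz]))
    print('  tip xy',w(f,*t,tz),'collar xy',w(f,*c,cz))
# hole: fit countersink & plate corners
c=[(462,80),(632,65),(660,148),(490,166)]
# inner hole rim near/far edges in first crop
for p in((522,110),(600,108),(560,90),(560,131)): print('cs rim',w('d1',225+(p[0]-400)/4,135+p[1]/4,.118))
pl=[(103,298),(272,284),(303,360),(133,376)]
q=[w('d2',215+x/4,80+y/4,.118) for x,y in pl];print('plate d2',np.mean(q,0),[np.linalg.norm(q[i]-q[i-1]) for i in range(4)])
pl=[(478,462),(592,408),(692,460),(590,535)]
q=[w('s2',190+(x-400)/4,80+y/4,.118) for x,y in pl];print('plate s2',np.array(q),np.mean(q,0),[np.linalg.norm(q[i]-q[i-1]) for i in range(4)])
crop('s1','c4',195,165,285,255,6)
a=load('s1')['p'][170:245,200:280,::-1];b=load('d1')['p'][140:215,225:305,::-1]
cv2.imwrite('pics/c4.png',np.hstack([cv2.resize(x,None,fx=5,fy=7.5 if 0 else 5,interpolation=2) for x in(a,b)]))
```

```text
[ 0.5771 -0.0784  0.2573]
d2 tip meas/pred [263.75 137.25] [263.7253 137.6065] collar [262.5 103. ] [262.3085 102.955 ]
  tip xy [ 0.5773 -0.0798  0.1741] collar xy [ 0.5768 -0.0782  0.2431]
s2 tip meas/pred [234.75 173.25] [233.797  173.0969] collar [231.75 142.5 ] [230.6671 143.0546]
  tip xy [ 0.5757 -0.0767  0.1741] collar xy [ 0.5741 -0.0797  0.2431]
cs rim [ 0.5957 -0.0828  0.118 ]
cs rim [ 0.5586 -0.0877  0.118 ]
cs rim [ 0.5799 -0.1038  0.118 ]
cs rim [ 0.575  -0.0643  0.118 ]
plate d2 [ 0.5763 -0.0858  0.118 ] [np.float64(0.07763882012645146), np.float64(0.08381868618484781), np.float64(0.076484517306413), np.float64(0.08045815607968594)]
plate s2 [[ 0.6257 -0.1113  0.118 ]
 [ 0.5474 -0.1357  0.118 ]
 [ 0.5253 -0.0521  0.118 ]
 [ 0.6046 -0.0094  0.118 ]] [ 0.5758 -0.0771  0.118 ] [np.float64(0.10403713285422582), np.float64(0.08202981585185624), np.float64(0.08651171057435918), np.float64(0.09006522094240763)]
```

View pics/c4.png

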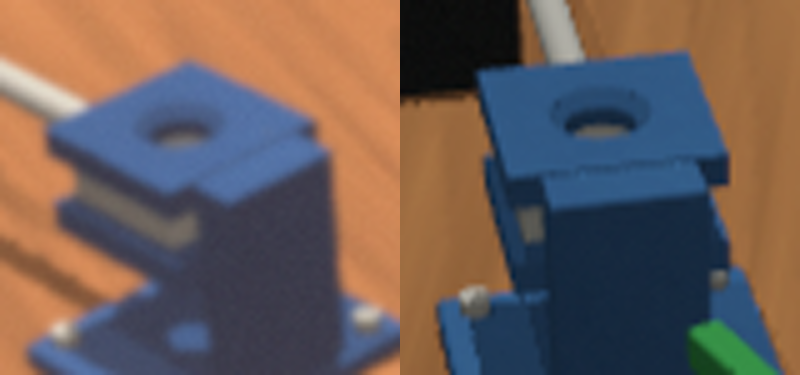

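In the enlarged crops the countersink is centred at scene (236.6,195.1) and side (265.1,162.4).

Run:
```python
from h import *
print(w('s1',236.6,195.1,.118),w('d1',265.1,162.4,.118))
```

```text
[ 0.57461362 -0.08190786  0.118     ] [ 0.57735072 -0.08467044  0.118     ]
```

Both cameras put the hole about 5 mm further toward -y than the pin, with no x error. I'll correct that and descend partway.

```bash
python3 -m inch '0 -0.025 -0.05 0 0 0 1;0 0 -0.075 0 0 0 1;0 0 -0.075 0 0 0 1;0 0 -0.05 0 0 0 1;0 0 -0.05 0 0 0 1;0 0 -0.05 0 0 0 1;0 0 -0.05 0 0 0 1;0 0 -0.05 0 0 0 1;0 0 0 0 0 0 1;0 0 0 0 0 0 1'
```

```text
time_s: 7.6
ee_pos: [0.5773, -0.0842, 0.1673]
tool_rot: [3.142, 0.0, 1.522]
force: [0.2, -0.3, -1.7]
finger_gap: 0.149
grasp_force: 30.0
```

The tip is about 34 mm into the hole with no contact force. I'll continue to just above home.

```bash
python3 -m inch '0 0 -0.04 0 0 0 1;0 0 -0.04 0 0 0 1;0 0 -0.03 0 0 0 1;0 0 -0.02 0 0 0 1;0 0 -0.02 0 0 0 1;0 0 -0.005 0 0 0 1;0 0 0 0 0 0 1;0 0 0 0 0 0 1'
```

```text
time_s: 8.4
ee_pos: [0.5774, -0.0842, 0.1365]
tool_rot: [3.141, 0.0, 1.521]
force: [-0.4, -0.1, -1.8]
finger_gap: 0.144
grasp_force: 30.0
```

```bash
python3 -m inch '0 0 -0.004 0 0 0 1;0 0 0 0 0 0 0.7;0 0 0 0 0 0 0.5;0 0 0 0 0 0 0.3;0 0 0 0 0 0 0.3;0 0 0 0 0 0 0.3;0 0 0 0 0 0 0.3;0 0 0 0 0 0 0.3;0 0 0 0 0 0 0.3;0 0 0 0 0 0 0.3;0 0 0 0 0 0 0.3' && python3 -m inch '0 0 0.05 0 0 0 0.3;0 0 0.1 0 0 0 0.3;0 0 0.1 0 0 0 0.3;0 0 0.1 0 0 0 0.3;0 0 0.1 0 0 0 0.3;0 0 0.1 0 0 0 0.3;0 0.05 0.1 0 0 0 0.3;0 0.1 0.05 0 0 0 0.3;0 0.15 0 0 0 0 0.3;0 0.15 0 0 0 0 0.3;0 0 0 0 0 0 0.3;0 0 0 0 0 0 0.3'
python3 - <<'E'
from h import *
snap('side','d3');snap('scene','s3')
i=np.hstack([cv2.resize(load('d3')['p'][110:260,225:325,::-1],None,fx=4,fy=4,interpolation=2),cv2.resize(load('s3')['p'][140:290,190:290,::-1],None,fx=4,fy=4,interpolation=2)])
cv2.imwrite('pics/c5.png',i)
E
```

```text
time_s: 9.5
ee_pos: [0.5772, -0.0842, 0.1354]
tool_rot: [-3.142, 0.0, 1.521]
force: [0.1, 0.2, 0.0]
finger_gap: 0.697
grasp_force: 0.0
time_s: 10.7
ee_pos: [0.5772, 0.0059, 0.276]
tool_rot: [3.141, 0.0, 1.523]
force: [-0.1, -0.3, -0.4]
finger_gap: 0.699
grasp_force: 0.0
```

View pics/c5.png

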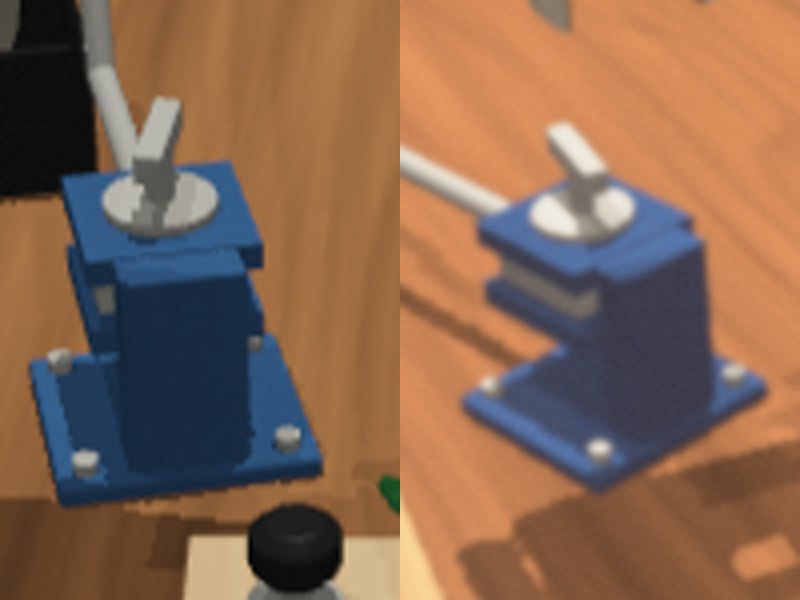

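The pin stands upright in the bracket with its collar flat on the top face, at side crop (160,200). The knob pin is in the rack and the gripper is clear of everything. Handing in.

```bash
python3 -c "from plant import *; print(hand_in())"
```

```text
the job is handed in; nothing more can be done
None
```

The T-handled pin is in the bracket hole with its collar flat on the top face, released and with the gripper clear; the knob and ring pins were left in the rack, and the job was handed in at about 11 s (no verdict was returned).

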